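# Refit the toppled centre handle on a lazy susan's square spindle

### The arm

A 6-joint arm with a two-finger parallel gripper is mounted at the origin on the work surface. World frame = base frame: x ahead of the robot, y to its left, z up, the work surface at z = 0. Lengths are in m, angles in rad, forces in N, time in s.
With the tool pointing down it reaches from about 0.275 to 0.975 m from the base axis. Payload 8.4 kg.
Tool frame: the origin (TCP) lies between the finger pads; the fingertips stand 25 mm ahead of it and the grasp point (between the pads) lies 6 mm ahead of it; z points along the fingers, y is the line along which they close (so a half turn about z gives the same grasp; the last joint's range is limited). The gripper opens to 92 mm and grips with 3 to 60 N. Pads are 20 mm wide; open, the fingers measure 128 mm over their backs; the gripper's body (75 mm by 189 mm) begins 69 mm behind the grasp point.
Start: joints at [-1.237, 0.353, 1.633, -0, 1.155, -0.002], TCP at [0.206, -0.59, 0.24] pointing down, gripper open.
Joint ranges: [-2.63, 2.63], [-0.92, 2.1], [0.06, 2.66], [-1.3, 4.44], [0, 2.69], [-3.02, 3.02]. Speed limits (rad/s): [2.22, 2.22, 2.79, 3.14, 3.14, 3.14].

### API

Orientations are given as a unit quaternion [w, x, y, z].
In Python, from bench import arm, optics, hand_in, nets gives the robot as it stands.
- The arm moves only by the tool servo_tool, never from a script. Its argument "targets" is a list of rows, each an object with "delta_rot": the turn, a rotation vector about the world's x, y, z in rad, a list of three; "xyz": the shift along the world's x, y, z in mm, a list of three; "fingers": the opening, from -1 (shut) to 1 (fully open). A call has 1 to 10 rows; each row shifts and turns the commanded pose from where the row before left it; what a row does not reach is not made up. A row lasts 1/10 s, in which the tool goes at most 50 mm and 8.59 degrees, less where a joint would pass 70% of its speed; a pose out of reach is approached as far as the arm can. A call with a gripper value outside its range is refused whole. The fingers move at their own pace and stop on an object; "squeeze" is the grip in N (left out, the last holds). Time passes only in rows, so rows that do not move let the fingers close. It gives the time, the measured TCP pose, the force, the opening and the grip force at its end, in the units of the state.
- arm.read_state(): the state, without advancing time (a new reading comes with each control period).
- optics.capture(name): name is "scene" or "top"; returns the picture (480x640x3 uint8, blue, green, red); there is no depth.
- optics.camera_model(name): a dict with "fx", "fy", "cx", "cy" (pixels), "k1" (the pictures are not rectified: a ray, as slopes to the right and down, at radius r is drawn at 1 + k1 r^2 times it, then the intrinsics apply), "R" (3x3) and "t" (3): a world point X has camera coordinates R X + t. Camera axes: x right, y down, z forward; pixel columns grow to the right and rows downward; lengths in m; the calibration is good to about 2 mm. A picture is of the moment at which its call begins. camera_model takes no time and is no camera call.
- hand_in(): hands the job in; it is judged then, once.
Trained networks look in the newest picture that a camera, given by its name, has taken for a name from the list of things; names that differ only in an ending like _2 or _b are one class to them, and where a whole thing is asked for, a point or a joint stands for the part that bears it (a point fixed in the world has none). Each returns a list of dicts, best first, with "confidence" (0 to 1); they miss things now and then, are a little off and sometimes report something else, mostly with a low value. They report only what shows in the picture. A call takes as long as a camera call. They do not tell look-alikes from the thing itself.
- nets.find_in(query, camera): "xy" ([column, row] in pixels, amid what is visible of it).
- nets.spot_point(query, camera): "xy" ([column, row] in pixels: a listed point, or the origin of a listed thing).
The state is a dict: "time": time; "joints": joint angles; "joint_velocities": joint speeds; "joint_torque": joint torques, N m; "eef_pos": TCP position; "orientation": TCP orientation; "contact_force": force on the tool from outside, world axes, zero at the start; "torque": the same for the moment, N m; "width": finger opening in m; "grip_force": force on a finger pad.
Only numpy, scipy, OpenCV 4.12 (cv2) and the standard library are available. Lean on these libraries where they do the work, as an engineer would, in place of code of your own. Each camera call takes 0.05 s, during which the arm holds its last target. There are 200 camera calls.

### The job

The wooden centre handle of the lazy susan has been pulled off and lies toppled on the table. Stand it upright and fit it back on the square spindle in the middle of the turntable, pushed down fully home so that its foot sits flush on the platter, and let go. Do not touch the things standing on the turntable, neither with the arm nor with the handle, and leave them standing there.

Things in the scene. Friction and masses are not known exactly. Their poses are not given: they have to be found in the camera images.
- handle: Beech centre handle, 146 mm long, 0.1 to 0.2 kg: square foot block 44 x 44 x 40 mm, short neck 33 mm thick, eight-sided grip, domed top. Origin on its axis, 75 mm above the foot's underside, near the centre of mass; z along the axis from foot to dome, x and y square to the sides of the foot. It starts lying level on a flat of its foot, axis 22 mm up, dome end sideways or towards the robot.
- mortise (a point): Centre of the handle's underside and of the mouth of its blind square mortise: 24 x 24 mm, 36 mm deep, sides parallel to those of the foot, mouth bevelled 1 mm. Axes as the handle's (z up into the handle).
- grip (a point): On the axis of the handle's grip, 83 mm above the underside of the foot. The grip is a straight eight-sided prism, 44 mm across flats, from 52 to 130 mm above the underside, then domes over to 146 mm; four of its flats are parallel to (and in plane with) the sides of the foot. Axes as the handle's.
- turntable: Fixed round foot of the lazy susan, 240 mm across. Origin on the turning axis at table height, z up. On it turns a round platter of pale ash, 360 mm in diameter, flat top 34 mm above the table; its bearing is stiff (0.3 N m of friction), it stays where it is left. THE PLATTER'S TURN IS NOT REPORTED. With the handle home, the handle's origin is 109 mm above the table.
- spindle_tip (a point): Centre of the top of the square beech spindle in the platter's middle: 22 x 22 mm, 32 mm high, top edges bevelled 1 mm. It turns with the platter, so its flats face any way and THESE AXES DO NOT SHOW IT: look, or rest the handle lightly on it and turn until it drops on. The handle fits in four ways, with 1 mm of play on each side.
- canister: Bystander: clear plastic canister of orange beads with a white screw lid, 78 mm in diameter, 114 mm high, 0.32 kg, standing on the platter about 120 mm from its centre. Origin: centre of its underside; z up.
- abacus: Bystander: compact beech abacus, 134 mm wide (along its y), 45 mm deep, 120 mm high, 0.25 kg, standing on the platter about 120 mm from its centre, broad side towards the spindle. Origin: centre of its underside; z up.
- dish: Bystander: grey ceramic dish, 94 mm in diameter, 30 mm high, 0.22 kg, standing on the platter about 120 mm from its centre. Origin: centre of its underside; z up.
Not all that is in view belongs to the job. Of the things that look like the handle, take the one that is farthest from the robot's base at the start.

How it is judged:
By the outcome, as a careful person would: the job done as asked, in the order asked, and still so for the second after the job is handed in, with the robot touching nothing.
It also fails if it takes over 69 s, if anything falls off the work surface, if the arm or the gripper's body presses on something with over 40 N, if the wrist force passes 120 N, or if a joint passes its speed limit or range.

## Working session

There is one attempt and no reset: what is moved stays moved. The work goes in short steps, Python scripts to look and compute and a tool call to move; the robot and the scene stay as the last step left them, time stands still between calls to the robot, and variables do not carry over. Pictures are saved under pics/ and viewed, at most 10 in all, crops included, and the job is handed in when it is done.

Besides the shell and the picture viewer there is one more tool, called after "Request:" as name(argument=value, ...), one argument or row to a line, values as JSON. servo_tool: Moves the arm, as the interface text tells. Its arguments: {"type":"object","properties":{"targets":{"type":"array"},"squeeze":{"type":"number"}},"required":["targets"]}

```bash
mkdir -p pics; cat > h.py <<'E'
import numpy as np, cv2
from bench import arm, optics, hand_in, nets
def cam(n):
    m=optics.camera_model(n); return m,np.array(m['R']),np.array(m['t'])
def ray(n,xy):
    m,R,t=cam(n)
    K=np.array([[m['fx'],0,m['cx']],[0,m['fy'],m['cy']],[0,0,1.]])
    p=cv2.undistortPoints(np.array([[xy]],float),K,np.array([m['k1'],0,0,0,0]))[0,0]
    # given model: distortion same form as cv2
    return -R.T@t, R.T@np.array([p[0],p[1],1])
def onz(n,xy,z):
    o,d=ray(n,xy); return o+d*(z-o[2])/d[2]
def tri(a,b):
    A=[];B=[]
    (o1,d1),(o2,d2)=ray('scene',a),ray('top',b)
    s=np.linalg.lstsq(np.c_[d1,-d2],o2-o1,rcond=None)[0]
    p,q=o1+d1*s[0],o2+d2*s[1]
    return (p+q)/2,np.linalg.norm(p-q)
def proj(n,X):
    m,R,t=cam(n); c=R@np.array(X)+t; x,y=c[:2]/c[2]; f=1+m['k1']*(x*x+y*y)
    return np.array([m['fx']*x*f+m['cx'],m['fy']*y*f+m['cy']])
E
python3 - <<'E'
from h import *
np.set_printoptions(precision=4,suppress=True)
for n in ['scene','top']:
    im=optics.capture(n); cv2.imwrite(f'pics/{n}0.png',im)
    m,R,t=cam(n); print(n,-R.T@t,m['fx'],m['k1'])
    for q in ['handle','mortise','grip','spindle_tip','turntable','canister','abacus','dish']:
        print(q,[(np.round(d['xy'],1).tolist(),round(d['confidence'],2)) for d in nets.spot_point(q,n)])
E
```

```text
scene [ 1.0696 -0.9094  0.7798] 577.9624375139452 -0.032867296671145296
handle [([321.9, 182.8], 0.85), ([359.5, 227.8], 0.72), ([286.3, 215.3], 0.7), ([247.2, 284.0], 0.36)]
mortise [([266.7, 236.5], 0.73), ([315.4, 199.0], 0.64), ([363.3, 247.6], 0.6)]
grip [([286.2, 217.7], 0.98), ([322.1, 182.1], 0.83), ([360.3, 225.1], 0.8), ([359.4, 229.0], 0.65)]
spindle_tip [([234.3, 308.5], 0.64)]
turntable [([236.1, 330.4], 0.55), ([357.3, 245.5], 0.38)]
canister [([174.5, 337.3], 0.9)]
abacus [([284.3, 343.1], 0.76)]
dish [([237.0, 309.9], 0.73), ([247.3, 281.0], 0.61)]
top [ 0.3751 -0.0008  1.1743] 550.7571852656165 -0.15905553213792395
handle [([249.7, 299.4], 0.87), ([138.7, 318.0], 0.76), ([213.8, 212.2], 0.7)]
mortise [([289.5, 304.6], 0.7), ([242.6, 197.2], 0.67), ([175.9, 302.1], 0.6), ([215.6, 211.5], 0.28)]
grip [([210.8, 215.8], 0.95), ([246.1, 298.1], 0.79), ([136.9, 316.7], 0.66)]
spindle_tip [([443.1, 224.3], 0.64)]
turntable [([437.0, 227.2], 0.68)]
canister [([483.1, 259.3], 0.77)]
abacus [([441.1, 168.2], 0.66)]
dish [([385.8, 252.5], 0.82), ([217.0, 210.3], 0.6)]
```

```bash
python3 - <<'E'
from h import *
np.set_printoptions(precision=4,suppress=True)
for k,z in [((249.7,299.4),.022),((138.7,318),.022),((213.8,212.2),.022),((289.5,304.6),.022),((242.6,197.2),.022),((175.9,302.1),.022),((443.1,224.3),.066),((437,227.2),0),((483.1,259.3),.034),((441.1,168.2),.034),((385.8,252.5),.034)]:
    print('top',k,onz('top',k,z))
for k in [(321.9,182.8),(359.5,227.8),(286.3,215.3),(266.7,236.5),(315.4,199),(363.3,247.6)]: print('sc',k,onz('scene',k,.022))
for k,z in [((234.3,308.5),.066),((174.5,337.3),.034),((284.3,343.1),.034),((247.3,281),.034)]: print('sc',k,onz('scene',k,z))
a=cv2.imread('pics/scene0.png');b=cv2.imread('pics/top0.png')
cv2.imwrite('pics/v1.png',a)
cv2.imwrite('pics/v2.png',b)
cv2.imwrite('pics/v3.png',np.hstack([cv2.resize(b[170:350,90:330],None,fx=2.2,fy=2.2,interpolation=2)[:396], cv2.resize(b[190:260,405:475],(270,396),interpolation=2)]))
E
```

```text
top (249.7, 299.4) [0.3176 0.1324 0.022 ]
top (138.7, 318) [0.2693 0.3675 0.022 ]
top (213.8, 212.2) [0.4982 0.2155 0.022 ]
top (289.5, 304.6) [0.3095 0.049  0.022 ]
top (242.6, 197.2) [0.5318 0.1556 0.022 ]
top (175.9, 302.1) [0.3062 0.2883 0.022 ]
top (443.1, 224.3) [ 0.4828 -0.2605  0.066 ]
top (437, 227.2) [ 0.4826 -0.2626  0.    ]
top (483.1, 259.3) [ 0.4146 -0.355   0.034 ]
top (441.1, 168.2) [ 0.6053 -0.2629  0.034 ]
top (385.8, 252.5) [ 0.4234 -0.148   0.034 ]
sc (321.9, 182.8) [0.2773 0.369  0.022 ]
sc (359.5, 227.8) [0.4912 0.2143 0.022 ]
sc (286.3, 215.3) [0.305  0.1546 0.022 ]
sc (266.7, 236.5) [0.3274 0.0416 0.022 ]
sc (315.4, 199) [0.3167 0.2752 0.022 ]
sc (363.3, 247.6) [0.5444 0.1396 0.022 ]
sc (234.3, 308.5) [ 0.4795 -0.2576  0.066 ]
sc (174.5, 337.3) [ 0.4174 -0.3597  0.034 ]
sc (284.3, 343.1) [ 0.5943 -0.2513  0.034 ]
sc (247.3, 281) [ 0.4154 -0.141   0.034 ]
```

View pics/v1.png

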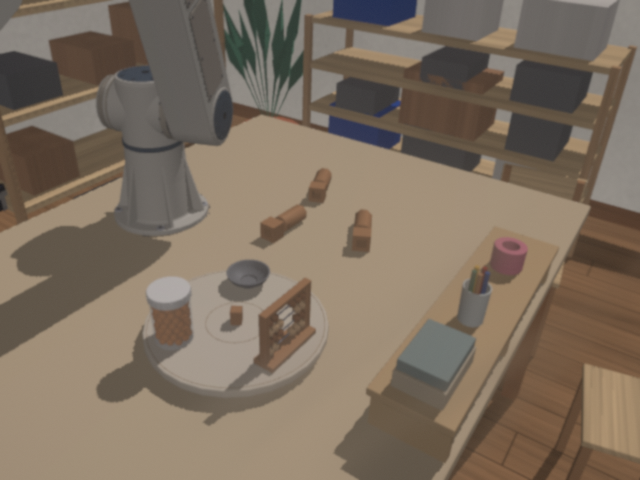

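View pics/v2.png

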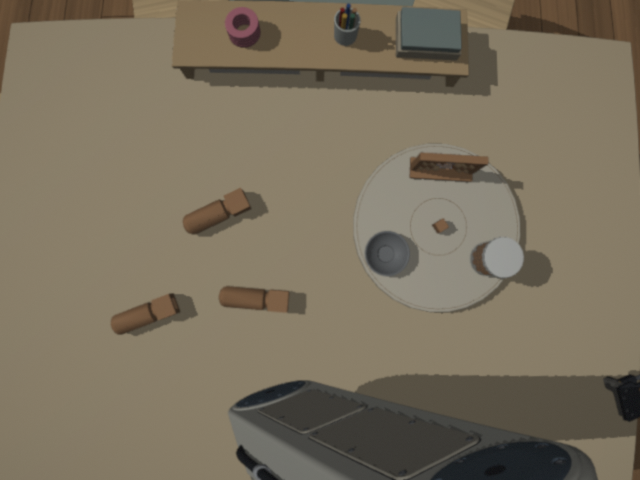

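Three look-alikes, in the top view: A (215,212), about 0.54 m from the base; B (145,314), about 0.46 m; C (253,298), about 0.34 m. A is farthest, so it is the one meant. I'll confirm this in a crop and measure its axis and the spindle's yaw.

```bash
python3 - <<'E'
from h import *
np.set_printoptions(precision=4,suppress=True)
b=cv2.imread('pics/top0.png')
hsv=cv2.cvtColor(b,cv2.COLOR_BGR2HSV)
for p in [(237,203),(205,217),(215,213),(442,226),(280,210),(425,226),(228,222)]: print(p,hsv[p[1],p[0]])
mask=((hsv[...,1]>105)&(hsv[...,0]<18)).astype(np.uint8)*255
def comp(x0,x1,y0,y1):
    m=np.zeros_like(mask); m[y0:y1,x0:x1]=mask[y0:y1,x0:x1]
    c=max(cv2.findContours(m,cv2.RETR_EXTERNAL,cv2.CHAIN_APPROX_NONE)[0],key=cv2.contourArea); return c[:,0,:]
c=comp(170,262,175,245); w=np.array([onz('top',p,.022)[:2] for p in c])*1000
r=cv2.minAreaRect(w.astype(np.float32)); print('handle rect(mm, at z22)',r, cv2.boxPoints(r))
q=w-w.mean(0); u=np.linalg.svd(q)[2][0]; print('axis',u,np.degrees(np.arctan2(u[1],u[0])))
c2=comp(425,458,210,242); w2=np.array([onz('top',p,.060)[:2] for p in c2])*1000
r2=cv2.minAreaRect(w2.astype(np.float32)); print('spindle',r2,len(c2))
s=b.copy(); cv2.drawContours(s,[c[:,None]],-1,(0,255,0),1)
cv2.imwrite('pics/v3.png',np.hstack([cv2.resize(s[170:260,170:270],(400,360),interpolation=2), cv2.resize(b[205:245,420:460],(360,360),interpolation=2)]))
st=arm.read_state(); print(st)
E
```

```text
(237, 203) [ 14 112 121]
(205, 217) [ 14 113 113]
(215, 213) [ 14 112 114]
(442, 226) [ 13 113 120]
(280, 210) [ 20  61 139]
(425, 226) [ 23  30 145]
(228, 222) [21 59 87]
handle rect(mm, at z22) ((497.40924072265625, 212.50140380859375), (45.0905647277832, 142.15188598632812), 28.284870147705078) [[443.8761 264.4079]
 [511.2356 139.2285]
 [550.9424 160.5949]
 [483.5829 285.7743]]
axis [ 0.4524 -0.8918] -63.103435758868365
spindle ((480.7860107421875, -256.5274353027344), (17.63522720336914, 22.72583770751953), 34.786441802978516) 29
{'time': 0.9, 'joints': array([-1.2374,  0.353 ,  1.6334, -0.    ,  1.1552, -0.0024]), 'joint_velocities': array([-0.0013, -0.0014,  0.0003, -0.0002,  0.0007, -0.0011]), 'joint_torque': array([ -0.0017, -59.3751, -33.4575,   0.0697,   0.0156,   0.    ]), 'eef_pos': array([ 0.2059, -0.5901,  0.2396]), 'orientation': array([-0.    ,  0.9859,  0.1671, -0.    ]), 'contact_force': array([ 0.6441, -0.5291, -0.3327]), 'torque': array([ 0.0131, -0.0352,  0.0188]), 'grip_force': 0.0, 'width': 0.09183400106264836}
```

View pics/v3.png

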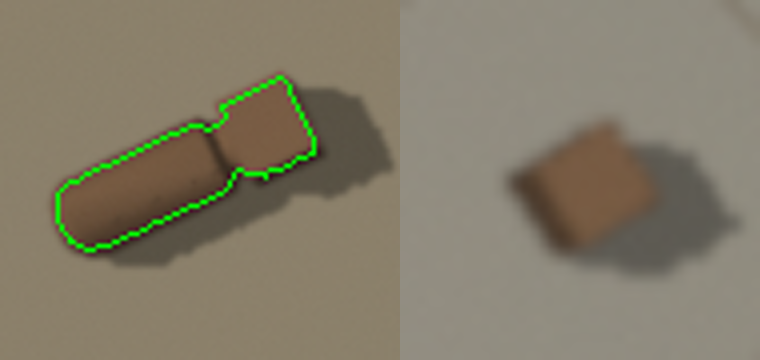

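The crop confirms A: dome at (188,224), foot at (243,203) in the top image, with the axis towards the foot at about -62°. The spindle's flats are turned about 35° (mod 90). I'll grasp the grip 100 mm above the underside, with the tool tilted 50° towards the dome. That leaves a small yaw and a 90° tilt to stand it over the spindle, with the gripper body above the low dish.

Request:
servo_tool(
  targets=[
    {"xyz": [12, 46, 0], "delta_rot": [0, 0, 0.086], "fingers": 1},
    {"xyz": [12, 46, 0], "delta_rot": [0, 0, 0.086], "fingers": 1},
    {"xyz": [12, 46, 0], "delta_rot": [0, 0, 0.086], "fingers": 1},
    {"xyz": [12, 46, 0], "delta_rot": [0, 0, 0.086], "fingers": 1},
    {"xyz": [12, 46, 0], "delta_rot": [0, 0, 0.086], "fingers": 1},
    {"xyz": [12, 46, 0], "delta_rot": [0, 0, 0.086], "fingers": 1},
    {"xyz": [12, 46, 0], "delta_rot": [0, 0, 0.086], "fingers": 1},
    {"xyz": [12, 46, 0], "delta_rot": [0, 0, 0.086], "fingers": 1},
    {"xyz": [12, 46, 0], "delta_rot": [0, 0, 0.086], "fingers": 1},
    {"xyz": [12, 46, 0], "delta_rot": [0, 0, 0.086], "fingers": 1},
  ],
)

```text
time: 1.9
eef_pos: [0.3261, -0.1284, 0.24]
orientation: [0.001, 0.826, 0.564, 0.0]
contact_force: [0.4, -0.6, -0.6]
width: 0.0919
grip_force: 0.0
```

Request:
servo_tool(
  targets=[
    {"xyz": [12, 46, 0], "delta_rot": [0, 0, 0.086], "fingers": 1},
    {"xyz": [12, 46, 0], "delta_rot": [0, 0, 0.086], "fingers": 1},
    {"xyz": [12, 46, 0], "delta_rot": [0, 0, 0.086], "fingers": 1},
    {"xyz": [12, 46, 0], "delta_rot": [0, 0, 0.086], "fingers": 1},
    {"xyz": [12, 46, 0], "delta_rot": [0, 0, 0.086], "fingers": 1},
    {"xyz": [12, 46, 0], "delta_rot": [0, 0, 0.086], "fingers": 1},
    {"xyz": [12, 46, 0], "delta_rot": [0, 0, 0.086], "fingers": 1},
    {"xyz": [12, 46, 0], "delta_rot": [0, 0, 0.086], "fingers": 1},
    {"xyz": [12, 46, 0], "delta_rot": [0, 0, 0.086], "fingers": 1},
    {"xyz": [8, 42, 0], "delta_rot": [0, 0, 0.086], "fingers": 1},
  ],
)

```text
time: 2.9
eef_pos: [0.4424, 0.3284, 0.2397]
orientation: [0.0, 0.515, 0.857, 0.0]
contact_force: [0.1, 0.0, -0.4]
width: 0.0919
grip_force: 0.0
```

Request:
servo_tool(
  targets=[
    {"xyz": [0, 0, 0], "delta_rot": [-0.129, -0.068, 0], "fingers": 1},
    {"xyz": [0, 0, 0], "delta_rot": [-0.129, -0.068, 0], "fingers": 1},
    {"xyz": [0, 0, 0], "delta_rot": [-0.129, -0.068, 0], "fingers": 1},
    {"xyz": [0, 0, 0], "delta_rot": [-0.129, -0.068, 0], "fingers": 1},
    {"xyz": [0, 0, 0], "delta_rot": [-0.129, -0.068, 0], "fingers": 1},
    {"xyz": [0, 0, 0], "delta_rot": [-0.129, -0.068, 0], "fingers": 1},
    {"xyz": [0, 0, 0], "delta_rot": [0, 0, 0], "fingers": 1},
  ],
)

```text
time: 3.6
eef_pos: [0.4404, 0.327, 0.2367]
orientation: [0.364, 0.465, 0.776, -0.221]
contact_force: [0.5, 1.1, -0.7]
width: 0.0919
grip_force: 0.0
```

```bash
cat >> h.py <<'E'
from scipy.spatial.transform import Rotation as Ro
np.set_printoptions(precision=4,suppress=True)
def st():
    s=arm.read_state(); w=s['orientation']; R=Ro.from_quat([w[1],w[2],w[3],w[0]]).as_matrix()
    print('t',s['time'],'p',s['eef_pos'],'j',s['joints'],'F',s['contact_force'],'w',s['width'],'g',s['grip_force'])
    print('tz',R[:,2],'ty',R[:,1]); return s,R
E
python3 - <<'E'
from h import *
s,R=st()
h=np.array([.465,-.885,0]);th=np.radians(50)
z=h*np.sin(th)-[0,0,np.cos(th)]; y=np.array([.885,.465,0]); T=np.c_[np.cross(y,z),y,z]
print('rot err',Ro.from_matrix(T@R.T).as_rotvec(), 'd', (np.array([.4834,.2406,.0289])-s['eef_pos'])*1000, z)
E
```

```text
t 3.6 p [0.4404 0.327  0.2367] j [ 1.0449  0.51    1.6949 -0.7122  1.5232  0.8127] F [ 0.5329  1.1489 -0.6711] w 0.09186411903295731 g 0.0
tz [ 0.3589 -0.682  -0.6372] ty [ 0.8831  0.4691 -0.0048]
rot err [ 0.0087 -0.0008 -0.0045] d [  42.9672  -86.3573 -207.7901] [ 0.3562 -0.6779 -0.6428]
```

Request:
servo_tool(
  targets=[
    {"xyz": [0, -2, -44], "delta_rot": [0.008, 0, -0.004], "fingers": 1},
    {"xyz": [0, -2, -44], "delta_rot": [0, 0, 0], "fingers": 1},
    {"xyz": [0, -1, -43], "delta_rot": [0, 0, 0], "fingers": 1},
    {"xyz": [9, -16, -15], "delta_rot": [0, 0, 0], "fingers": 1},
    {"xyz": [9, -16, -15], "delta_rot": [0, 0, 0], "fingers": 1},
    {"xyz": [9, -16, -15], "delta_rot": [0, 0, 0], "fingers": 1},
    {"xyz": [8, -17, -16], "delta_rot": [0, 0, 0], "fingers": 1},
    {"xyz": [8, -16, -15], "delta_rot": [0, 0, 0], "fingers": 1},
    {"xyz": [0, 0, 0], "delta_rot": [0, 0, 0], "fingers": 1},
  ],
)

```text
time: 4.5
eef_pos: [0.485, 0.2373, 0.0318]
orientation: [0.359, 0.472, 0.775, -0.217]
contact_force: [-0.5, 0.1, 0.0]
width: 0.0916
grip_force: 0.0
```

```bash
python3 - <<'E'
from h import *
s,R=st()
a=optics.capture('scene'); b=optics.capture('top')
cv2.imwrite('pics/v4.png',np.hstack([cv2.resize(a[150:290,280:420],(400,400),interpolation=2), cv2.resize(b[160:270,160:270],(400,400),interpolation=2)]))
E
```

```text
t 4.5 p [0.485  0.2373 0.0318] j [ 0.8975  0.7625  1.8498 -0.8637  1.1559  1.0448] F [-0.5276  0.1199  0.0216] w 0.0916076783716129 g 0.0
tz [ 0.3508 -0.6759 -0.6481] ty [0.8883 0.4593 0.0017]
```

View pics/v4.png

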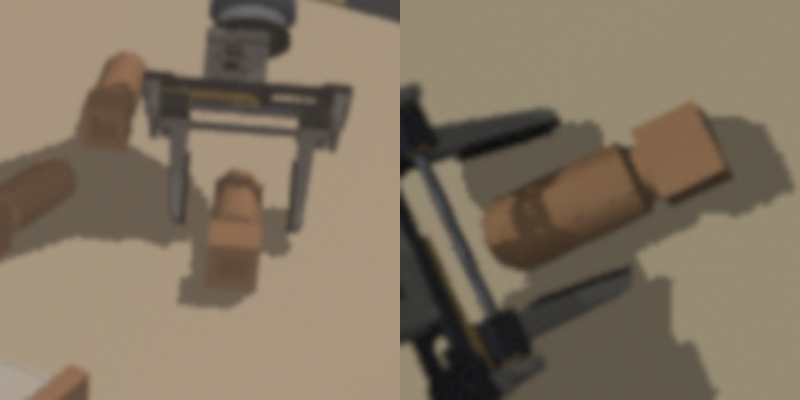

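The left half shows the fingers straddling the grip about evenly, and the right half shows them running parallel to it. I'll lower 4 mm and close.

Request:
servo_tool(
  squeeze=15,
  targets=[
    {"xyz": [0, 0, -4], "delta_rot": [0, 0, 0], "fingers": 1},
    {"xyz": [0, 0, 0], "delta_rot": [0, 0, 0], "fingers": -1},
    {"xyz": [0, 0, 0], "delta_rot": [0, 0, 0], "fingers": -1},
    {"xyz": [0, 0, 0], "delta_rot": [0, 0, 0], "fingers": -1},
    {"xyz": [0, 0, 0], "delta_rot": [0, 0, 0], "fingers": -1},
    {"xyz": [0, 0, 0], "delta_rot": [0, 0, 0], "fingers": -1},
    {"xyz": [0, 0, 0], "delta_rot": [0, 0, 0], "fingers": -1},
    {"xyz": [0, 0, 0], "delta_rot": [0, 0, 0], "fingers": -1},
  ],
)

```text
time: 5.4
eef_pos: [0.4849, 0.2399, 0.0286]
orientation: [0.36, 0.471, 0.775, -0.217]
contact_force: [-0.0, 0.3, -0.2]
width: 0.0439
grip_force: 15.0
```

Request:
servo_tool(
  squeeze=45,
  targets=[
    {"xyz": [0, 0, 0], "delta_rot": [0, 0, 0], "fingers": -1},
    {"xyz": [0, 0, 0], "delta_rot": [0, 0, 0], "fingers": -1},
    {"xyz": [0, 0, 0], "delta_rot": [0, 0, 0], "fingers": -1},
  ],
)

```text
time: 5.7
eef_pos: [0.4849, 0.2399, 0.0286]
orientation: [0.36, 0.471, 0.776, -0.216]
contact_force: [-0.7, 0.7, 0.5]
width: 0.0437
grip_force: 44.9
```

```bash
python3 - <<'E'
from h import *
s,R=st()
b=optics.capture('top')
hsv=cv2.cvtColor(b,cv2.COLOR_BGR2HSV)
p=optics.capture('scene')
for q in ['mortise','handle','grip']:
    for n in ['scene','top']: print(q,n,[(np.round(d['xy'],1).tolist(),round(d['confidence'],2),onz(n,d['xy'],.022)[:2]) for d in nets.spot_point(q,n)])
E
```

```text
t 5.7 p [0.4849 0.2399 0.0286] j [ 0.902   0.7699  1.847  -0.8671  1.1544  1.0514] F [-0.6911  0.7471  0.5144] w 0.04369803403627231 g 44.92260470815381
tz [ 0.3551 -0.6752 -0.6465] ty [0.8865 0.4626 0.0038]
mortise scene [([316.3, 195.5], 0.75, array([0.3074, 0.2938])), ([360.1, 247.1], 0.63, array([0.5371, 0.1369])), ([266.1, 236.8], 0.55, array([0.3271, 0.0396]))]
mortise top [([172.2, 300.2], 0.95, array([0.3099, 0.2964])), ([287.5, 303.4], 0.75, array([0.3118, 0.0532])), ([246.2, 197.8], 0.61, array([0.5308, 0.1479]))]
handle scene [([323.4, 180.1], 0.85, array([0.2713, 0.3864])), ([286.5, 219.0], 0.76, array([0.3166, 0.1394])), ([361.1, 226.3], 0.68, array([0.4908, 0.2232]))]
handle top [([250.5, 297.6], 0.94, array([0.3214, 0.1309])), ([214.4, 206.1], 0.91, array([0.5112, 0.2148])), ([144.7, 314.8], 0.65, array([0.2766, 0.3547]))]
grip scene [([284.6, 223.8], 0.78, array([0.3269, 0.117 ])), ([320.4, 185.9], 0.77, array([0.2846, 0.3498])), ([362.4, 225.1], 0.66, array([0.4906, 0.2304])), ([247.5, 281.3], 0.43, array([ 0.406 , -0.1292]))]
grip top [([138.7, 316.7], 0.81, array([0.272 , 0.3676])), ([246.7, 297.4], 0.66, array([0.3215, 0.1388]))]
```

The grip closed at 43.7 mm, as expected for 44 mm flats. Next: lift, stand it up (tilt 90° about the closing axis), then yaw about -173° while carrying it high to the turntable.

Request:
servo_tool(
  targets=[
    {"xyz": [0, 0, 20], "delta_rot": [0, 0, 0], "fingers": -1},
    {"xyz": [0, 0, 30], "delta_rot": [0, 0, 0], "fingers": -1},
    {"xyz": [0, 0, 30], "delta_rot": [0.1266, 0.0661, 0], "fingers": -1},
    {"xyz": [0, 0, 30], "delta_rot": [0.1266, 0.0661, 0], "fingers": -1},
    {"xyz": [0, 0, 30], "delta_rot": [0.1266, 0.0661, 0], "fingers": -1},
    {"xyz": [0, 0, 30], "delta_rot": [0.1266, 0.0661, 0], "fingers": -1},
    {"xyz": [0, 0, 30], "delta_rot": [0.1266, 0.0661, 0], "fingers": -1},
    {"xyz": [0, 0, 30], "delta_rot": [0.1266, 0.0661, 0], "fingers": -1},
    {"xyz": [0, 0, 30], "delta_rot": [0.1266, 0.0661, 0], "fingers": -1},
    {"xyz": [0, 0, 20], "delta_rot": [0.1266, 0.0661, 0], "fingers": -1},
  ],
)

```text
time: 7.1
eef_pos: [0.4858, 0.24, 0.3121]
orientation: [-0.117, 0.514, 0.846, 0.075]
contact_force: [0.4, -0.3, -3.1]
width: 0.0435
grip_force: 44.9
```

Request:
servo_tool(
  targets=[
    {"xyz": [0, 0, 0], "delta_rot": [0.1266, 0.0661, 0], "fingers": -1},
    {"xyz": [0, 0, 0], "delta_rot": [0.1266, 0.0661, 0], "fingers": -1},
    {"xyz": [0, 0, 0], "delta_rot": [0.1266, 0.0661, 0], "fingers": -1},
    {"xyz": [0, 0, 0], "delta_rot": [0, 0, 0], "fingers": -1},
    {"xyz": [0, 0, 0], "delta_rot": [0, 0, 0], "fingers": -1},
  ],
)

```text
time: 7.6
eef_pos: [0.4851, 0.239, 0.3076]
orientation: [-0.294, 0.489, 0.802, 0.178]
contact_force: [0.1, 0.0, -1.6]
width: 0.0438
grip_force: 44.9
```

```bash
python3 - <<'E'
from h import *
s,R=st()
E
```

```text
t 7.6 p [0.4851 0.239  0.3076] j [ 0.0788  0.304   1.7292  0.6409  1.4542 -0.5879] F [ 0.1266  0.0097 -1.6437] w 0.04377929060628614 g 44.921369415351364
tz [-0.297   0.5722 -0.7644] ty [ 0.8889  0.4581 -0.0024]
```

Request:
servo_tool(
  targets=[
    {"xyz": [0, -23, 0], "delta_rot": [0, 0, -0.1433], "fingers": -1},
    {"xyz": [0, -23, 0], "delta_rot": [0, 0, -0.1433], "fingers": -1},
    {"xyz": [0, -23, 0], "delta_rot": [0, 0, -0.1433], "fingers": -1},
    {"xyz": [0, -23, 0], "delta_rot": [0, 0, -0.1433], "fingers": -1},
    {"xyz": [0, -23, 0], "delta_rot": [0, 0, -0.1433], "fingers": -1},
    {"xyz": [0, -23, 0], "delta_rot": [0, 0, -0.1433], "fingers": -1},
    {"xyz": [0, -23, 0], "delta_rot": [0, 0, -0.1433], "fingers": -1},
    {"xyz": [0, -23, 0], "delta_rot": [0, 0, -0.1433], "fingers": -1},
    {"xyz": [0, -23, 0], "delta_rot": [0, 0, -0.1433], "fingers": -1},
    {"xyz": [0, -23, 0], "delta_rot": [0, 0, -0.1433], "fingers": -1},
  ],
)

```text
time: 8.6
eef_pos: [0.4845, 0.0098, 0.3096]
orientation: [-0.102, 0.895, 0.283, 0.329]
contact_force: [-0.3, -0.3, -2.3]
width: 0.0436
grip_force: 44.9
```

Request:
servo_tool(
  targets=[
    {"xyz": [-1, -23, 0], "delta_rot": [0, 0, -0.1433], "fingers": -1},
    {"xyz": [-1, -23, 0], "delta_rot": [0, 0, -0.1433], "fingers": -1},
    {"xyz": [-1, -23, 0], "delta_rot": [0, 0, -0.1433], "fingers": -1},
    {"xyz": [-1, -23, 0], "delta_rot": [0, 0, -0.1433], "fingers": -1},
    {"xyz": [-1, -23, 0], "delta_rot": [0, 0, -0.1433], "fingers": -1},
    {"xyz": [-1, -23, 0], "delta_rot": [0, 0, -0.1433], "fingers": -1},
    {"xyz": [-1, -23, 0], "delta_rot": [0, 0, -0.1433], "fingers": -1},
    {"xyz": [-1, -23, 0], "delta_rot": [0, 0, -0.1433], "fingers": -1},
    {"xyz": [-1, -23, 0], "delta_rot": [0, 0, -0.1433], "fingers": -1},
    {"xyz": [-1, -23, 0], "delta_rot": [0, 0, -0.1433], "fingers": -1},
  ],
)

```text
time: 9.6
eef_pos: [0.4734, -0.1637, 0.3038]
orientation: [0.078, 0.917, -0.222, 0.322]
contact_force: [-0.3, 0.4, -2.2]
width: 0.0438
grip_force: 44.9
```

Request:
servo_tool(
  targets=[
    {"xyz": [0, -23, 0], "delta_rot": [0, 0, -0.1433], "fingers": -1},
    {"xyz": [0, 0, 0], "delta_rot": [0, 0, 0], "fingers": -1},
    {"xyz": [0, 0, 0], "delta_rot": [0, 0, 0], "fingers": -1},
    {"xyz": [0, 0, 0], "delta_rot": [0, 0, 0], "fingers": -1},
  ],
)

```text
time: 10.0
eef_pos: [0.4727, -0.1803, 0.3018]
orientation: [0.094, 0.906, -0.268, 0.315]
contact_force: [-0.3, -0.3, -1.6]
width: 0.0437
grip_force: 44.9
```

```bash
cat >> h.py <<'E'
# handle pose in tool frame, from the grasp
def hpose(s,R,sdist=.0987,off=-.0027):
    y=np.array([.8865,.4626,0.0038]);y/=np.linalg.norm(y); z=np.array([.3551,-.6752,-.6465]); z/=np.linalg.norm(z)
    R0=np.c_[np.cross(y,z),y,z]; A=np.array([-.4626,.8865,0]); 
    a=R@R0.T@A; up=R@R0.T@np.array([0,0,1.])
    gp=s['eef_pos']+.006*R[:,2]
    return gp+off*up-sdist*a, a, up   # underside centre, axis
E
python3 - <<'E'
from h import *
s,R=st(); U,a,up=hpose(s,R); print('U',U,'a',a,'heading',np.degrees(np.arctan2(R[1,2],R[0,2])))
for n in ['scene','top']: cv2.imwrite(f'pics/c_{n}.png',optics.capture(n))
for q in ['mortise','handle','grip','spindle_tip']:
  for n in ['scene','top']:
    print(q,n,[(np.round(d['xy'],1).tolist(),round(d['confidence'],2)) for d in nets.spot_point(q,n)][:3])
print('exp mort',proj('scene',U),proj('top',U),'handle',proj('scene',U+.075*a),proj('top',U+.075*a),'dome',proj('scene',U+.146*a),proj('top',U+.146*a))
a=cv2.imread('pics/c_scene.png');b=cv2.imread('pics/c_top.png')
cv2.imwrite('pics/v5.png',np.hstack([cv2.resize(a[120:370,130:330],(400,500),interpolation=2), cv2.resize(b[140:300,360:520],(400,500),interpolation=2)]))
E
```

```text
t 10.0 p [ 0.4727 -0.1803  0.3018] j [-0.225  -0.1746  2.2482 -0.4859  0.4776  2.2886] F [-0.2615 -0.3363 -1.6335] w 0.04368712688325357 g 44.92115812601696
tz [ 0.5198 -0.3392 -0.7841] ty [-0.545  -0.8384  0.0013]
U [ 0.4752 -0.1821  0.1984] a [ 0.0287 -0.0171  0.9994] heading -33.12293613610766
mortise scene [([267.4, 233.3], 0.82), ([315.5, 197.5], 0.78)]
mortise top [([287.8, 304.0], 0.91), ([174.4, 300.7], 0.63)]
handle scene [([323.8, 183.1], 0.83), ([288.6, 219.2], 0.8), ([255.2, 202.4], 0.58)]
handle top [([142.9, 316.1], 0.82), ([252.1, 299.1], 0.78), ([427.6, 214.3], 0.56)]
grip scene [([318.8, 183.6], 0.85), ([252.2, 191.7], 0.81), ([283.0, 219.1], 0.74)]
grip top [([136.9, 314.9], 0.95), ([246.2, 298.5], 0.81), ([428.8, 214.4], 0.68)]
spindle_tip scene [([238.0, 308.7], 0.98)]
spindle_tip top [([442.5, 227.5], 0.65)]
exp mort [255.559 232.861] [417.1199 220.5624] handle [255.1892 198.7708] [426.2632 214.9393] dome [254.8243 163.9991] [436.3791 208.7105]
```

View pics/v5.png

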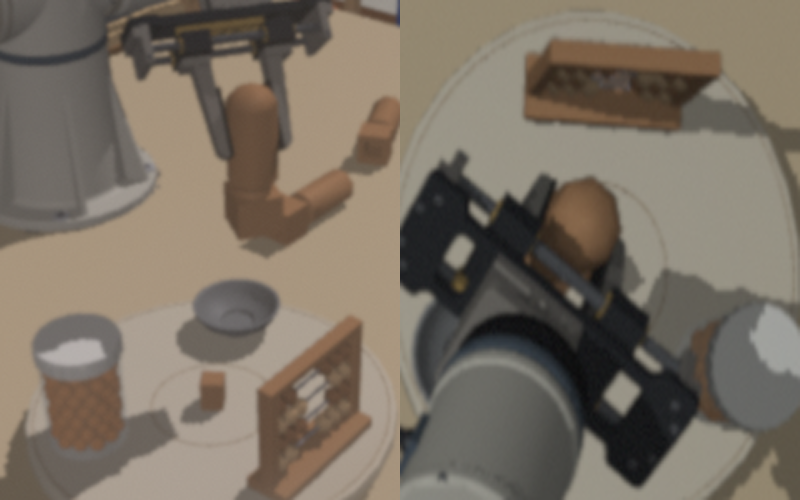

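The handle is held upright, foot down (scene px (255,200)); the abacus, dish and canister are undisturbed. The servo clipped some of the yaw. I'll measure the spindle's pose by fitting its box outline in both first pictures, then work out the correction.

```bash
cat > spin.py <<'E'
from h import *
from scipy.optimize import minimize
def corners(x,y,yaw,b,h,z0):
    c=np.array([[i,j] for i in(-b,b) for j in(-b,b)])@np.array([[np.cos(yaw),np.sin(yaw)],[-np.sin(yaw),np.cos(yaw)]])+[x,y]
    return np.array([[*p,z] for p in c for z in(z0,z0+h)])
for n,(x0,y0) in {'top':(425,210),'scene':(222,296)}.items():
    im=cv2.imread(f'pics/{n}0.png')[y0:y0+34,x0:x0+34]; S=8
    big=cv2.resize(im,None,fx=S,fy=S,interpolation=cv2.INTER_CUBIC)
    sat=cv2.cvtColor(big,cv2.COLOR_BGR2HSV)[...,1].astype(float); 
    lo,hi=np.percentile(sat,20),np.percentile(sat,99.5); soft=np.clip((sat-lo)/(hi-lo),0,1)
    def cost(p):
        P=np.array([proj(n,c) for c in corners(p[0]/1e3,p[1]/1e3,p[2],.011,.032,.034)])
        P=((P-[x0,y0]+.5)*S-.5)
        m=np.zeros(sat.shape,np.uint8); cv2.fillConvexPoly(m,cv2.convexHull(np.round(P*16).astype(np.int32)),255,shift=4)
        m=cv2.GaussianBlur(m.astype(float)/255,(0,0),5)
        return ((m-soft)**2).mean()
    best=min((minimize(cost,[480+dx,-259+dy,np.radians(yw)],method='Nelder-Mead',options=dict(initial_simplex=np.array([[480+dx,-259+dy,np.radians(yw)]]*4)+np.vstack([np.zeros(3),np.diag([3,3,.15])]))) for dx in(-2,2) for dy in(-2,2) for yw in(10,35,60)),key=lambda r:r.fun)
    print(n,best.x[:2],np.degrees(best.x[2]),best.fun, [round(cost([best.x[0],best.x[1],np.radians(q)])*1e3,2) for q in(25,30,35,40,45)])
E
python3 spin.py
```

```text
Traceback (most recent call last):
  File "spin.py", line 17, in <module>
    best=min((minimize(cost,[480+dx,-259+dy,np.radians(yw)],method='Nelder-Mead',options=dict(initial_simplex=np.array([[480+dx,-259+dy,np.radians(yw)]]*4)+np.vstack([np.zeros(3),np.diag([3,3,.15])]))) for dx in(-2,2) for dy in(-2,2) for yw in(10,35,60)),key=lambda r:r.fun)
  File "spin.py", line 17, in <genexpr>
    best=min((minimize(cost,[480+dx,-259+dy,np.radians(yw)],method='Nelder-Mead',options=dict(initial_simplex=np.array([[480+dx,-259+dy,np.radians(yw)]]*4)+np.vstack([np.zeros(3),np.diag([3,3,.15])]))) for dx in(-2,2) for dy in(-2,2) for yw in(10,35,60)),key=lambda r:r.fun)
              ~~~~~~~~^^^^^^^^^^^^^^^^^^^^^^^^^^^^^^^^^^^^^^^^^^^^^^^^^^^^^^^^^^^^^^^^^^^^^^^^^^^^^^^^^^^^^^^^^^^^^^^^^^^^^^^^^^^^^^^^^^^^^^^^^^^^^^^^^^^^^^^^^^^^^^^^^^^^^^^^^^^^^^^^^^^^^^^^^^^^^^^^^^^
  File "spin.py", line 12, in cost
    P=np.array([proj(n,c) for c in corners(p[0]/1e3,p[1]/1e3,p[2],.011,.032,.034)])
                ~~~~^^^^^
  File "h.py", line 20, in proj
    m,R,t=cam(n); c=R@np.array(X)+t; x,y=c[:2]/c[2]; f=1+m['k1']*(x*x+y*y)
          ~~~^^^
  File "h.py", line 4, in cam
    m=optics.camera_model(n); return m,np.array(m['R']),np.array(m['t'])
ValueError: time passes only in moves, steps and waits
```

Calls are limited per script, so I'll cache the camera model.

```bash
sed -i 's/^def cam(n):/import functools\n@functools.cache\ndef cam(n):/' h.py
cat >> spin.py <<'E'
s,R=st(); U,a,up=hpose(s,R); print('U',U,'a',a)
E
time python3 spin.py
```

```text
top [ 481.6403 -258.2143] 32.162608887987375 0.004286839920549881 [np.float64(5.58), np.float64(4.68), np.float64(4.78), np.float64(6.45), np.float64(8.42)]
scene [ 481.5445 -256.1067] 40.38189787439146 0.010617109146880965 [np.float64(22.25), np.float64(17.13), np.float64(12.93), np.float64(10.83), np.float64(12.82)]
t 10.5 p [ 0.4726 -0.1814  0.3014] j [-0.2262 -0.1729  2.2475 -0.4887  0.4784  2.2939] F [ 0.7277  0.3899 -2.2975] w 0.04385988842392014 g 44.92117135414446
tz [ 0.5179 -0.3409 -0.7845] ty [-0.5487 -0.836   0.0011]
U [ 0.4751 -0.1831  0.198 ] a [ 0.0292 -0.0178  0.9994]
real	0m7.044s
user	0m7.586s
sys	0m0.144s
```

```bash
cat >> h.py <<'E'
def corr(yaw_deg,xy,z):
    """rotvec and TCP shift (mm) to bring handle upright, heading -yaw, underside to xy,z"""
    s,R=st(); U,a,up=hpose(s,R); print('U',U*1e3,'a',a,'tool yaw',np.degrees(np.arctan2(-up[1],-up[0])))
    w=np.radians(yaw_deg+180); u=np.array([np.cos(w),np.sin(w),0]); zz=np.array([0,0,1.])
    F=np.c_[a,up,np.cross(a,up)]; G=np.c_[zz,u,np.cross(zz,u)]
    Q=Ro.from_matrix(G@np.linalg.inv(F)); Q=Ro.from_matrix(Q.as_matrix())
    off=Q.apply(U-s['eef_pos'])
    print('rotvec',Q.as_rotvec(),'shift',(np.array([*xy,z])-off-s['eef_pos'])*1e3)
E
python3 -c "
from h import *
corr(-54.5,(.4815,-.2575),.100)"
```

```text
t 10.5 p [ 0.4726 -0.1814  0.3014] j [-0.2262 -0.1729  2.2475 -0.4887  0.4784  2.2939] F [ 0.7277  0.3899 -2.2975] w 0.04385988842392014 g 44.92117135414446
tz [ 0.5179 -0.3409 -0.7845] ty [-0.5487 -0.836   0.0011]
U [ 475.0937 -183.1239  197.9834] a [ 0.0292 -0.0178  0.9994] tool yaw -33.05964868047022
rotvec [-0.0231 -0.0255 -0.3742] shift [  5.0873 -70.7714 -98.1478]
```

Request:
servo_tool(
  targets=[
    {"xyz": [1, -12, 0], "delta_rot": [-0.004, -0.004, -0.063], "fingers": -1},
    {"xyz": [1, -12, 0], "delta_rot": [-0.004, -0.004, -0.063], "fingers": -1},
    {"xyz": [1, -12, 0], "delta_rot": [-0.004, -0.004, -0.063], "fingers": -1},
    {"xyz": [1, -12, 0], "delta_rot": [-0.004, -0.005, -0.062], "fingers": -1},
    {"xyz": [1, -12, 0], "delta_rot": [-0.004, -0.005, -0.062], "fingers": -1},
    {"xyz": [0, -11, 0], "delta_rot": [-0.003, -0.004, -0.061], "fingers": -1},
    {"xyz": [0, 0, -35], "delta_rot": [0, 0, 0], "fingers": -1},
    {"xyz": [0, 0, -35], "delta_rot": [0, 0, 0], "fingers": -1},
    {"xyz": [0, 0, -28], "delta_rot": [0, 0, 0], "fingers": -1},
    {"xyz": [0, 0, 0], "delta_rot": [0, 0, 0], "fingers": -1},
  ],
)

```text
time: 11.5
eef_pos: [0.4746, -0.2643, 0.223]
orientation: [0.147, 0.844, -0.428, 0.288]
contact_force: [-0.6, -0.1, -1.0]
width: 0.0439
grip_force: 44.9
```

Request:
servo_tool(
  targets=[
    {"xyz": [0, 0, 0], "delta_rot": [0, 0, 0], "fingers": -1},
    {"xyz": [0, 0, 0], "delta_rot": [0, 0, 0], "fingers": -1},
    {"xyz": [0, 0, 0], "delta_rot": [0, 0, 0], "fingers": -1},
  ],
)

```text
time: 11.8
eef_pos: [0.4763, -0.2639, 0.2265]
orientation: [0.146, 0.843, -0.428, 0.291]
contact_force: [-0.0, 0.1, -1.9]
width: 0.0439
grip_force: 44.9
```

```bash
python3 - <<'E'
from h import *
corr(-54.5,(.4815,-.2575),.070)
s=arm.read_state()
w=s['orientation'];R=Ro.from_quat([w[1],w[2],w[3],w[0]]).as_matrix();U,a,up=hpose(s,R)
im=optics.capture('scene'); cv2.imwrite('pics/d_scene.png',im); b=optics.capture('top'); cv2.imwrite('pics/d_top.png',b)
# overlay of predicted handle and spindle
X=[up,np.cross(up,a)]
def box(n,img,o,e1,e2,e3,b,h,col):
    P={}
    for i in(-1,1):
        for j in(-1,1):
            for k in(0,1): P[i,j,k]=proj(n,o+e1*b*i+e2*b*j+e3*h*k)
    for p in P:
        for q in P:
            if sum(x!=y for x,y in zip(p,q))==1: cv2.line(img,tuple(np.round((P[p]-[200,200])*5).astype(int).tolist()),tuple(np.round((P[q]-[200,200])*5).astype(int).tolist()),col,1)
v=cv2.resize(im[200:320,200:280],None,fx=5,fy=5,interpolation=2); r=v.copy()
y=np.radians(35.5); e1=np.array([np.cos(y),np.sin(y),0]);e2=np.array([-e1[1],e1[0],0])
box('scene',v,U,X[0],X[1],a,.022,.04,(0,255,0)); box('scene',v,np.array([.4815,-.2575,.034]),e1,e2,np.array([0,0,1.]),.011,.032,(255,0,0))
cv2.imwrite('pics/v6.png',np.hstack([v,r])[:600])
E
```

```text
t 11.8 p [ 0.4763 -0.2639  0.2265] j [-0.2748  0.0628  2.2312 -0.9513  0.4823  3.0164] F [-0.0454  0.0512 -1.9207] w 0.04385102817364218 g 44.9213094102015
tz [ 0.3653 -0.4953 -0.7882] ty [-0.8063 -0.5915 -0.0019]
U [ 477.8803 -265.7687  123.0065] a [ 0.0222 -0.0334  0.9991] tool yaw -53.51110664383217
rotvec [-0.0336 -0.0219 -0.0172] shift [  1.4204  11.7881 -53.1869]
```

View pics/v6.png

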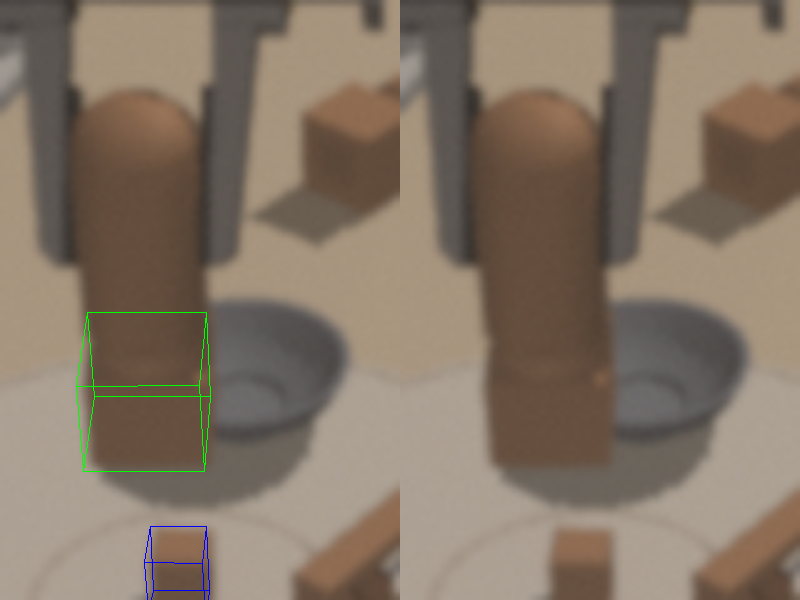

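The overlay fits the handle and spindle to within 1–2 mm. But joint 6 is at its stop in this heading, so the tilt and position are not reached. The handle fits four ways, so I'll raise it and turn +90° to heading 35°, where the wrist is mid-range and the body still clears the canister.

Request:
servo_tool(
  targets=[
    {"xyz": [0, 0, 40], "delta_rot": [0, 0, 0], "fingers": -1},
    {"xyz": [0, 0, 40], "delta_rot": [0, 0, 0.141], "fingers": -1},
    {"xyz": [0, 0, 0], "delta_rot": [0, 0, 0.141], "fingers": -1},
    {"xyz": [0, 0, 0], "delta_rot": [0, 0, 0.141], "fingers": -1},
    {"xyz": [0, 0, 0], "delta_rot": [0, 0, 0.141], "fingers": -1},
    {"xyz": [0, 0, 0], "delta_rot": [0, 0, 0.141], "fingers": -1},
    {"xyz": [0, 0, 0], "delta_rot": [0, 0, 0.141], "fingers": -1},
    {"xyz": [0, 0, 0], "delta_rot": [0, 0, 0.141], "fingers": -1},
    {"xyz": [0, 0, 0], "delta_rot": [0, 0, 0.141], "fingers": -1},
    {"xyz": [0, 0, 0], "delta_rot": [0, 0, 0.141], "fingers": -1},
  ],
)

```text
time: 12.9
eef_pos: [0.467, -0.2586, 0.275]
orientation: [0.039, 0.948, -0.125, 0.292]
contact_force: [-0.1, -0.7, -1.9]
width: 0.0436
grip_force: 44.9
```

Request:
servo_tool(
  targets=[
    {"xyz": [0, 0, 0], "delta_rot": [0, 0, 0.141], "fingers": -1},
    {"xyz": [0, 0, 0], "delta_rot": [0, 0, 0.141], "fingers": -1},
    {"xyz": [0, 0, 0], "delta_rot": [0, 0, 0], "fingers": -1},
    {"xyz": [0, 0, 0], "delta_rot": [0, 0, 0], "fingers": -1},
    {"xyz": [0, 0, 0], "delta_rot": [0, 0, 0], "fingers": -1},
  ],
)

```text
time: 13.4
eef_pos: [0.466, -0.2588, 0.2733]
orientation: [0.006, 0.957, -0.02, 0.291]
contact_force: [0.2, 0.5, -1.1]
width: 0.0434
grip_force: 44.9
```

```bash
python3 -c "
from h import *
corr(35.5,(.4815,-.2575),.100)"
```

```text
t 13.4 p [ 0.466  -0.2588  0.2733] j [-0.7348 -0.0222  2.1494  0.6376  0.6399  0.4316] F [ 0.1693  0.5052 -1.099 ] w 0.043426393099816316 g 44.92096437526925
tz [ 0.5557 -0.0231 -0.8311] ty [-0.0426 -0.9991 -0.0007]
U [ 460.8646 -258.5193  169.9659] a [ 0.1129 -0.0055  0.9935] tool yaw -2.2158834456749927
rotvec [ 0.0319 -0.1108  0.6576] shift [ 10.1473  -2.485  -70.0479]
```

Request:
servo_tool(
  targets=[
    {"xyz": [1, 0, 0], "delta_rot": [0.003, -0.011, 0.066], "fingers": -1},
    {"xyz": [1, 0, 0], "delta_rot": [0.003, -0.011, 0.066], "fingers": -1},
    {"xyz": [1, 0, 0], "delta_rot": [0.003, -0.011, 0.066], "fingers": -1},
    {"xyz": [1, 0, 0], "delta_rot": [0.003, -0.011, 0.066], "fingers": -1},
    {"xyz": [1, 0, 0], "delta_rot": [0.003, -0.011, 0.066], "fingers": -1},
    {"xyz": [1, 0, 0], "delta_rot": [0.003, -0.011, 0.066], "fingers": -1},
    {"xyz": [1, 0, 0], "delta_rot": [0.003, -0.011, 0.066], "fingers": -1},
    {"xyz": [1, 0, 0], "delta_rot": [0.003, -0.011, 0.066], "fingers": -1},
    {"xyz": [1, -1, 0], "delta_rot": [0.003, -0.011, 0.066], "fingers": -1},
    {"xyz": [1, -1, 0], "delta_rot": [0.003, -0.011, 0.066], "fingers": -1},
  ],
)

```text
time: 14.4
eef_pos: [0.4761, -0.2606, 0.2731]
orientation: [-0.104, 0.894, 0.288, 0.327]
contact_force: [-1.1, 0.2, -1.8]
width: 0.0436
grip_force: 44.9
```

Request:
servo_tool(
  targets=[
    {"xyz": [0, 0, 0], "delta_rot": [0, 0, 0], "fingers": -1},
    {"xyz": [0, 0, 0], "delta_rot": [0, 0, 0], "fingers": -1},
  ],
)

```text
time: 14.6
eef_pos: [0.4762, -0.2608, 0.273]
orientation: [-0.104, 0.895, 0.286, 0.327]
contact_force: [-0.4, 0.3, -2.0]
width: 0.0437
grip_force: 44.9
```

```bash
python3 -c "
from h import *
corr(35.5,(.4815,-.2575),.100)"
```

```text
t 14.6 p [ 0.4762 -0.2608  0.273 ] j [-0.912   0.1946  1.9639  0.8035  1.1085 -0.3811] F [-0.3514  0.2706 -2.0382] w 0.04368702467167579 g 44.92134131905914
tz [ 0.5258  0.3732 -0.7644] ty [ 0.5801 -0.8145  0.0013]
U [ 481.4541 -257.1983  169.7492] a [0.0011 0.0024 0.9999] tool yaw 35.67692388723834
rotvec [ 0.0024 -0.0011 -0.0031] shift [ -0.0756  -0.5333 -69.7637]
```

Request:
servo_tool(
  targets=[
    {"xyz": [0, -0.4, -30], "delta_rot": [0.002, -0.001, -0.003], "fingers": -1},
    {"xyz": [0, 0, -30], "delta_rot": [0, 0, 0], "fingers": -1},
    {"xyz": [0, 0, -20], "delta_rot": [0, 0, 0], "fingers": -1},
    {"xyz": [0, 0, -14], "delta_rot": [0, 0, 0], "fingers": -1},
    {"xyz": [0, 0, 0], "delta_rot": [0, 0, 0], "fingers": -1},
    {"xyz": [0, 0, 0], "delta_rot": [0, 0, 0], "fingers": -1},
  ],
)

```text
time: 15.2
eef_pos: [0.4764, -0.2615, 0.18]
orientation: [-0.104, 0.894, 0.286, 0.329]
contact_force: [0.1, -0.2, -1.1]
width: 0.0432
grip_force: 44.9
```

```bash
cat > ov.py <<'E'
from h import *
import sys
corr(35.5,(.4815,-.2575),.066)
s=arm.read_state()
w=s['orientation'];R=Ro.from_quat([w[1],w[2],w[3],w[0]]).as_matrix();U,a,up=hpose(s,R)
X=[up,np.cross(up,a)]
Z=np.array([0,0,1.])
def box(n,img,o,e1,e2,e3,b,h,col,org,f):
    P={(i,j,k):proj(n,o+e1*b*i+e2*b*j+e3*h*k) for i in(-1,1) for j in(-1,1) for k in(0,1)}
    for p in P:
        for q in P:
            if sum(x!=y for x,y in zip(p,q))==1: cv2.line(img,*[tuple(np.round((P[t]-org+.5)*f*16-8).astype(int).tolist()) for t in(p,q)],col,1,cv2.LINE_AA,4)
y=np.radians(35.5); e1=np.array([np.cos(y),np.sin(y),0]);e2=np.array([-e1[1],e1[0],0])
im=optics.capture('scene'); x0,y0=195,200; f=4
c=cv2.resize(im[y0:y0+150,x0:x0+100],None,fx=f,fy=f,interpolation=2); v=c.copy()
box('scene',v,U,X[0],X[1],a,.022,.04,(0,255,0),np.array([x0,y0]),f); box('scene',v,np.array([.4815,-.2575,.034]),e1,e2,Z,.011,.032,(255,0,0),np.array([x0,y0]),f)
cv2.imwrite(sys.argv[1],np.hstack([v,c]))
E
python3 ov.py pics/v7.png
```

```text
t 15.2 p [ 0.4764 -0.2615  0.18  ] j [-0.9144  0.3355  2.0361  0.9016  0.9697 -0.57  ] F [ 0.123  -0.1681 -1.1044] w 0.04323916614337859 g 44.92139979451167
tz [ 0.5286  0.3739 -0.7621] ty [ 0.5791 -0.8152  0.0017]
U [ 481.993  -257.8033   76.716 ] a [-0.002   0.0007  0.9999] tool yaw 35.607837081788205
rotvec [ 0.0007  0.002  -0.0019] shift [ -0.2985   0.2397 -10.708 ]
```

View pics/v7.png

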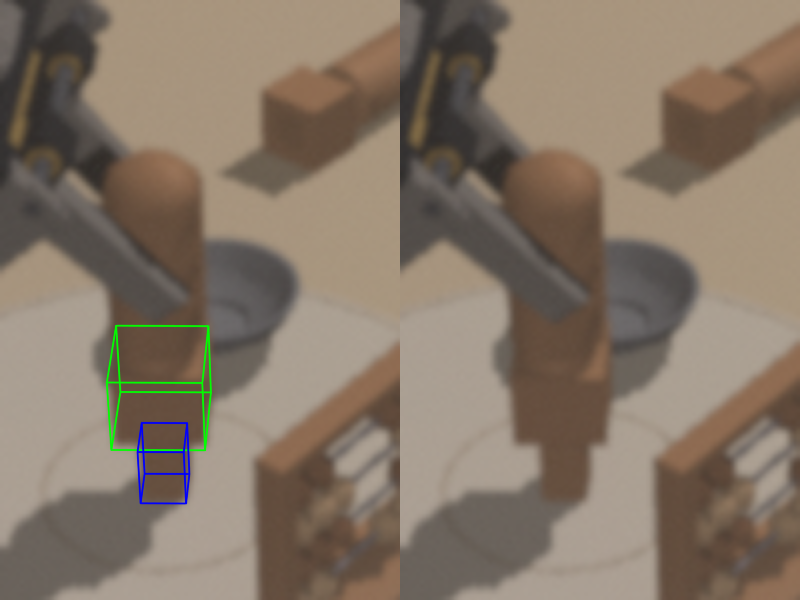

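The foot is centred over the spindle sideways (foot 514–607, spindle 541–588 in the right half), and its underside shows about 2–3 mm higher than computed. I'll descend slowly, watching the force.

Request:
servo_tool(
  targets=[
    {"xyz": [-0.3, 0.2, -3], "delta_rot": [0, 0.002, 0], "fingers": -1},
    {"xyz": [0, 0, -3], "delta_rot": [0, 0, 0], "fingers": -1},
    {"xyz": [0, 0, -3], "delta_rot": [0, 0, 0], "fingers": -1},
    {"xyz": [0, 0, -2], "delta_rot": [0, 0, 0], "fingers": -1},
    {"xyz": [0, 0, -2], "delta_rot": [0, 0, 0], "fingers": -1},
    {"xyz": [0, 0, -1], "delta_rot": [0, 0, 0], "fingers": -1},
    {"xyz": [0, 0, 0], "delta_rot": [0, 0, 0], "fingers": -1},
  ],
)

```text
time: 15.95
eef_pos: [0.4761, -0.2619, 0.1653]
orientation: [-0.104, 0.894, 0.286, 0.328]
contact_force: [3.0, -2.2, -2.3]
width: 0.0437
grip_force: 44.9
```

Request:
servo_tool(
  targets=[
    {"xyz": [0, 0, -1], "delta_rot": [0, 0, 0], "fingers": -1},
    {"xyz": [0, 0, -1], "delta_rot": [0, 0, 0], "fingers": -1},
    {"xyz": [0, 0, -1], "delta_rot": [0, 0, 0], "fingers": -1},
  ],
)

```text
time: 16.25
eef_pos: [0.4762, -0.2619, 0.1626]
orientation: [-0.104, 0.894, 0.286, 0.328]
contact_force: [1.6, -3.0, -0.3]
width: 0.0435
grip_force: 44.9
```

Only small side forces (+x, -y) at a height below the tip, so it appears to be entering. I'll shift slightly with the force and continue.

Request:
servo_tool(
  targets=[
    {"xyz": [0.3, -0.4, -2], "delta_rot": [0, 0, 0], "fingers": -1},
    {"xyz": [0, 0, -2], "delta_rot": [0, 0, 0], "fingers": -1},
    {"xyz": [0, 0, -2], "delta_rot": [0, 0, 0], "fingers": -1},
    {"xyz": [0, 0, 0], "delta_rot": [0, 0, 0], "fingers": -1},
  ],
)

```text
time: 16.65
eef_pos: [0.4762, -0.2619, 0.1561]
orientation: [-0.104, 0.894, 0.286, 0.328]
contact_force: [3.2, -3.0, -4.0]
width: 0.0437
grip_force: 44.9
```

```bash
python3 -c "
from h import *
corr(35.5,(.4815,-.2575),.034); print(arm.read_state()['torque'])"
```

```text
t 16.65 p [ 0.4762 -0.2619  0.1561] j [-0.9143  0.3765  2.0479  0.9288  0.9373 -0.6192] F [ 3.1844 -2.9856 -4.0323] w 0.043681008010277 g 44.91830962571839
tz [ 0.5268  0.3739 -0.7633] ty [ 0.5793 -0.8151  0.0006]
U [ 481.5605 -258.2189   52.7967] a [0.0002 0.0009 0.9999] tool yaw 35.62165323200273
rotvec [ 0.0009 -0.0002 -0.0021] shift [ -0.0875   0.6354 -18.8011]
[-1.1213 -0.263  -0.5511]
```

It's on the spindle: the underside is about 13 mm below the tip, with low force. Pushing on.

Request:
servo_tool(
  targets=[
    {"xyz": [0.4, -0.4, -2], "delta_rot": [0, 0, 0], "fingers": -1},
    {"xyz": [0, 0, -3], "delta_rot": [0, 0, 0], "fingers": -1},
    {"xyz": [0, 0, -3], "delta_rot": [0, 0, 0], "fingers": -1},
    {"xyz": [0, 0, -3], "delta_rot": [0, 0, 0], "fingers": -1},
    {"xyz": [0, 0, -2], "delta_rot": [0, 0, 0], "fingers": -1},
    {"xyz": [0, 0, 0], "delta_rot": [0, 0, 0], "fingers": -1},
  ],
)

```text
time: 17.25
eef_pos: [0.4764, -0.262, 0.1429]
orientation: [-0.105, 0.894, 0.286, 0.328]
contact_force: [1.4, -2.3, -3.2]
width: 0.0435
grip_force: 44.9
```

Request:
servo_tool(
  targets=[
    {"xyz": [0, 0, -1], "delta_rot": [0, 0, 0], "fingers": -1},
    {"xyz": [0, 0, -1], "delta_rot": [0, 0, 0], "fingers": -1},
    {"xyz": [0, 0, 0], "delta_rot": [0, 0, 0], "fingers": -1},
  ],
)

```text
time: 17.55
eef_pos: [0.4765, -0.2621, 0.1413]
orientation: [-0.105, 0.894, 0.286, 0.328]
contact_force: [1.6, -1.1, -2.4]
width: 0.0436
grip_force: 44.9
```

Request:
servo_tool(
  targets=[
    {"xyz": [0, 0, -1], "delta_rot": [0, 0, 0], "fingers": -1},
    {"xyz": [0, 0, -1], "delta_rot": [0, 0, 0], "fingers": -1},
    {"xyz": [0, 0, -1], "delta_rot": [0, 0, 0], "fingers": -1},
    {"xyz": [0, 0, 0], "delta_rot": [0, 0, 0], "fingers": -1},
  ],
)

```text
time: 17.95
eef_pos: [0.4765, -0.2621, 0.1382]
orientation: [-0.105, 0.894, 0.286, 0.328]
contact_force: [1.7, -0.7, -1.6]
width: 0.044
grip_force: 44.9
```

Request:
servo_tool(
  targets=[
    {"xyz": [0, 0, -1], "delta_rot": [0, 0, 0], "fingers": -1},
    {"xyz": [0, 0, -1], "delta_rot": [0, 0, 0], "fingers": -1},
    {"xyz": [0, 0, 0], "delta_rot": [0, 0, 0], "fingers": -1},
  ],
)

```text
time: 18.25
eef_pos: [0.4766, -0.262, 0.1368]
orientation: [-0.105, 0.894, 0.286, 0.328]
contact_force: [-1.3, -0.5, 3.8]
width: 0.0434
grip_force: 44.9
```

Request:
servo_tool(
  targets=[
    {"xyz": [0, 0, -1], "delta_rot": [0, 0, 0], "fingers": -1},
    {"xyz": [0, 0, -1], "delta_rot": [0, 0, 0], "fingers": -1},
    {"xyz": [0, 0, 0], "delta_rot": [0, 0, 0], "fingers": -1},
  ],
)

```text
time: 18.55
eef_pos: [0.477, -0.2616, 0.1366]
orientation: [-0.105, 0.894, 0.286, 0.33]
contact_force: [-9.8, -1.1, 22.9]
width: 0.0437
grip_force: 45.0
```

Firm stop, 23 N with no further descent, at the height expected for home. I'll relieve the load, open part-way, then check before backing out along the tool.

Request:
servo_tool(
  squeeze=10,
  targets=[
    {"xyz": [0, 0, 2], "delta_rot": [0, 0, 0], "fingers": -1},
    {"xyz": [0, 0, 0], "delta_rot": [0, 0, 0], "fingers": -1},
    {"xyz": [0, 0, 0], "delta_rot": [0, 0, 0], "fingers": 0.4},
    {"xyz": [0, 0, 0], "delta_rot": [0, 0, 0], "fingers": 0.4},
    {"xyz": [0, 0, 0], "delta_rot": [0, 0, 0], "fingers": 0.4},
    {"xyz": [0, 0, 0], "delta_rot": [0, 0, 0], "fingers": 0.4},
  ],
)

```text
time: 19.15
eef_pos: [0.4765, -0.2621, 0.1362]
orientation: [-0.105, 0.894, 0.286, 0.328]
contact_force: [0.2, 0.4, -0.3]
width: 0.0646
grip_force: 0.0
```

Request:
servo_tool(
  targets=[
    {"xyz": [-5, -4, 8], "delta_rot": [0, 0, 0], "fingers": 0.4},
    {"xyz": [-10, -7, 15], "delta_rot": [0, 0, 0], "fingers": 0.4},
    {"xyz": [-16, -11, 23], "delta_rot": [0, 0, 0], "fingers": 0.4},
    {"xyz": [-16, -11, 23], "delta_rot": [0, 0, 0], "fingers": 0.4},
    {"xyz": [-16, -11, 23], "delta_rot": [0, 0, 0], "fingers": 0.4},
    {"xyz": [-16, -11, 23], "delta_rot": [0, 0, 0], "fingers": 0.4},
    {"xyz": [-16, -11, 23], "delta_rot": [0, 0, 0], "fingers": 0.4},
    {"xyz": [0, 0, 0], "delta_rot": [0, 0, 0], "fingers": 0.4},
  ],
)

```text
time: 19.95
eef_pos: [0.3808, -0.3307, 0.2774]
orientation: [-0.102, 0.895, 0.286, 0.328]
contact_force: [0.4, 0.2, -0.5]
width: 0.0646
grip_force: 0.0
```

```bash
python3 - <<'E'
from h import *
st()
im=optics.capture('scene');b=optics.capture('top')
T=np.array([.4815,-.2578,.109])
for n in ['scene','top']:
    print(n,'expected origin',proj(n,T),[(np.round(d['xy'],1).tolist(),round(d['confidence'],2)) for d in nets.spot_point('handle',n)])
    print('dome',proj(n,T+[0,0,.071]),'foot',proj(n,T-[0,0,.075]))
cv2.imwrite('pics/v8.png',np.hstack([cv2.resize(im[180:380,130:340],(420,400),interpolation=2),cv2.resize(b[135:315,345:525],(380,400),interpolation=2)]))
E
```

```text
t 19.95 p [ 0.3808 -0.3307  0.2774] j [-1.1519  0.203   1.9418  0.7299  1.2533 -0.5284] F [ 0.4119  0.1904 -0.4672] w 0.06456328416267974 g 0.0
tz [ 0.529   0.3693 -0.764 ] ty [ 0.5778 -0.8161  0.0056]
scene expected origin [234.117  291.1537] [([324.2, 182.1], 0.94), ([235.1, 288.7], 0.93), ([286.7, 220.2], 0.85)]
dome [232.524  260.1047] foot [235.699  321.7094]
top expected origin [446.7986 222.9746] [([449.1, 220.9], 0.92), ([249.6, 301.0], 0.92), ([144.3, 315.6], 0.79)]
dome [455.9764 219.4205] foot [438.3001 226.2617]
```

View pics/v8.png

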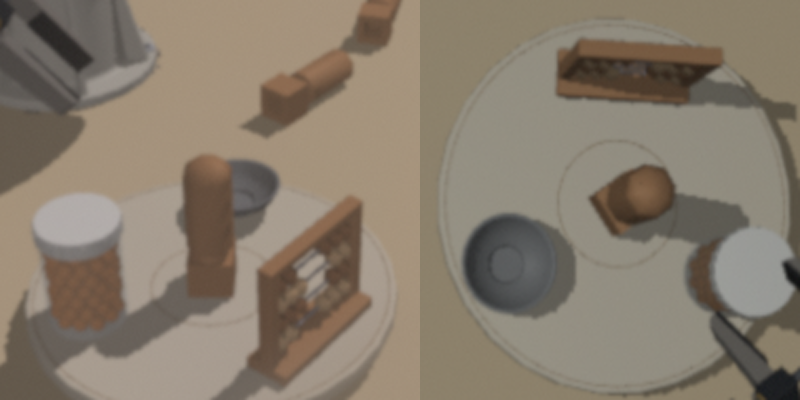

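The handle stands upright on the spindle, flush with the platter (dome near scene (234,260), foot near (236,322), as expected for home). Canister, abacus and dish are where they were. I'll raise the gripper clear and hand in.

Request:
servo_tool(
  targets=[
    {"xyz": [-10, -5, 30], "delta_rot": [0, 0, 0], "fingers": 0.4},
    {"xyz": [0, 0, 10], "delta_rot": [0, 0, 0], "fingers": 0.4},
    {"xyz": [0, 0, 0], "delta_rot": [0, 0, 0], "fingers": 0.4},
    {"xyz": [0, 0, 0], "delta_rot": [0, 0, 0], "fingers": 0.4},
  ],
)

```text
time: 20.55
eef_pos: [0.3718, -0.3326, 0.3134]
orientation: [-0.105, 0.894, 0.286, 0.328]
contact_force: [-0.8, -0.0, -0.1]
width: 0.0648
grip_force: 0.0
```

```bash
python3 -c "
from bench import hand_in
print(hand_in())"
```

```text
the job is handed in; nothing more can be done
None
```

The farthest handle is back on the spindle, pushed fully home and released, the canister, abacus and dish still stand where they were, and I handed the job in at about 20.6 s (no verdict was returned).

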